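Find the lid that snaps onto the canister in the collar

TASK

Close the open screw canister that stands in the bench collar: only one of the three look-alike grey lids fits its neck, so try them on until you find the one that snaps down, and press that one fully home, flat on the rim. The two other lids must finally lie flat, right way up, on the table, and the things standing around must stay where they are.

Things in the scene. Friction and masses are not known exactly. Their poses are not given: they have to be found in the camera images.
- collar: dark steel collar, 105 mm across, 18 mm high; origin on the table, on its axis. Clamped in it, coaxial and immovable, is the canister to close: aluminium, 88 mm across, with a neck 16 mm tall and 55 to 79 mm across (differs from start to start). Two more open canisters, 66 mm high, fixed, not in collars, stand at the back of the table (axes over 95 mm away); leave them open
- canister_rim (a point): centre of that canister's mouth at rim height (66 mm above the table), z up. A wrong lid, set on concentrically and pressed, stops with its mid point 21 or 23 mm above this point. The right lid has about 2 mm of play, meets spring nubs round the neck at 20 mm, snaps past them at about 5 to 15 N of push and is home with its mid point 9 mm above this point, its flat top 4 mm above the rim
- lid_1_mid (a point): one of three lids alike from outside: grey plastic disc 96 mm across, 46 mm high over all, 0.07 kg, lying upright on the table. On its flat top a straight flat-sided grip bar: 56 mm long along x, 18 mm thick along y, 28 mm high. Point: on the axis, 23 mm above the underside, 5 mm above the flat top, 23 mm below the bar's top; z up. Below: plug and rim channel, of another diameter on each lid
- lid_2_mid (a point): one of three lids alike from outside: grey plastic disc 96 mm across, 46 mm high over all, 0.07 kg, lying upright on the table. On its flat top a straight flat-sided grip bar: 56 mm long along x, 18 mm thick along y, 28 mm high. Point: on the axis, 23 mm above the underside, 5 mm above the flat top, 23 mm below the bar's top; z up. Below: plug and rim channel, of another diameter on each lid
- lid_3_mid (a point): one of three lids alike from outside: grey plastic disc 96 mm across, 46 mm high over all, 0.07 kg, lying upright on the table. On its flat top a straight flat-sided grip bar: 56 mm long along x, 18 mm thick along y, 28 mm high. Point: on the axis, 23 mm above the underside, 5 mm above the flat top, 23 mm below the bar's top; z up. Below: plug and rim channel, of another diameter on each lid
- tin_mid (a point): bystander, loose: food tin, 57 mm across, 72 mm high, at the back of the table on the left, behind the pen tray; point at its middle. To be left where it is
- spool_mid (a point): bystander, loose: spool of solder with black flanges, 57 mm across, 38 mm high, standing on its flange at the back of the table; point at its middle. To be left where it is

How it is judged:
By the outcome, as a careful person would: the job done as asked, in the order asked, and still so for the second after the job is handed in, with the robot touching nothing.
It also fails if it takes over 72 s, if anything falls off the work surface, if the arm or the gripper's body presses on something with over 40 N, if the wrist force passes 120 N, or if a joint passes its speed limit or range.

ROBOT

A 6-joint arm with a two-finger parallel gripper is mounted at the origin on a cart in front of the work surface, level with it; the furniture and walls round the work are solid. World frame = base frame: x ahead of the robot, y to its left, z up, the work surface at z = 0. Lengths are in m, angles in rad, forces in N, time in s.
With the tool pointing down it reaches from about 0.375 to 0.975 m from the base axis. Payload 3.8 kg.
Tool frame: the origin (TCP) lies midway between the tips of the shut fingers; the grasp point (between the pads) lies 19 mm behind it (env.grip_point_offset is the distance from the TCP to the grasp point, in m); z points along the fingers, y is the line along which they close (so a half turn about z gives the same grasp; the last joint's range is limited). The gripper opens to 88 mm and grips with 3 to 60 N. Pads are 18 mm wide; open, the fingers measure 123 mm over their backs; the gripper's body (75 mm by 187 mm) begins 45 mm behind the grasp point.
Start: joints at [-1.224, 0.264, 1.604, -0, 1.274, -0.037], TCP at [0.253, -0.626, 0.239] pointing down, gripper open.
Joint ranges: [-2.63, 2.63], [-0.94, 2.18], [0.31, 2.57], [-1.31, 4.45], [0, 2.66], [-2.55, 2.55]. Speed limits (rad/s): [2.57, 2.57, 3.14, 3.14, 3.14, 3.14].

INTERFACE

Orientations are given as a rotation vector (axis times angle).
In Python, from rig import env gives the robot as it stands.
- The arm moves only by the tool servo_tool, never from a script. Its argument "motion" is a list of rows, each an object of numbers: "x", "y", "z": the shift along the world's x, y, z in mm; "ax", "ay", "az": the turn, a rotation vector about the world's x, y, z in degrees; "fingers": the opening, from 0 (shut) to 1 (fully open). A call has 1 to 20 rows; each row is the pose to reach, as a shift and turn from the pose commanded when the call began; what a row does not reach only later rows make up. A row lasts 1/12 s, in which the tool goes at most 41.7 mm and 7.16 degrees, less where a joint would pass 70% of its speed; a pose out of reach is approached as far as the arm can. A call with a gripper value outside its range is refused whole. The fingers move at their own pace and stop on an object; "grip_force" is the grip in N (left out, the last holds). Time passes only in rows, so rows that repeat a pose let the fingers close. It gives the time, the measured TCP pose, the force, the opening and the grip force at its end, in the units of the state.
- env.state(): the state, without advancing time (a new reading comes with each control period).
- env.grab_frame(name): name is "scene" or "top" or "wrist"; returns (picture, depth): 480x640x3 uint8, red, green, blue; 480x640 float32, m along the optical axis (not along the pixel's ray), 0 where there is no reading.
- env.get_calibration(name): a dict with "fx", "fy", "cx", "cy" (pixels), "k1" (the pictures are not rectified: a ray, as slopes to the right and down, at radius r is drawn at 1 + k1 r^2 times it, then the intrinsics apply), "camera_from_world" (4x4, takes a point from world to camera coordinates). Camera axes: x right, y down, z forward; pixel columns grow to the right and rows downward; lengths in m; the calibration is good to about 2 mm. A picture is of the moment at which its call begins: read the wrist's pose just before it. get_calibration takes no time and is no camera call; for the wrist camera it gives the pose at the moment of the call.
- env.close_job(): hands the job in; it is judged then, once.
The state is a dict: "t": time; "joint_positions": joint angles; "qvel": joint speeds; "joint_torque": joint torques, N m; "ee_pos": TCP position; "orientation": TCP orientation; "force": force on the tool from outside, world axes, zero at the start; "ft_torque": the same for the moment, N m; "gripper_width": finger opening in m; "grasp_force": force on a finger pad.
Only numpy, scipy, OpenCV 4.12 (cv2) and the standard library are available. Lean on these libraries where they do the work, as an engineer would, in place of code of your own. Each camera call takes 0.05 s, during which the arm holds its last target. There are 200 camera calls.

## Working session

There is one attempt and no reset: what is moved stays moved. The work goes in short steps, Python scripts to look and compute and a tool call to move; the robot and the scene stay as the last step left them, time stands still between calls to the robot, and variables do not carry over. Pictures are saved under pics/ and viewed, at most 10 in all, crops included, and the job is handed in when it is done.

Besides the shell and the picture viewer there is one more tool, called after "Call:" by a JSON object that holds its "op" and its "data", one argument or row to a line. servo_tool: Moves the arm, as the interface text tells. Its arguments: {"type":"object","properties":{"motion":{"type":"array"},"grip_force":{"type":"number"}},"required":["motion"]}

```bash
mkdir -p pics; ls; cat > h.py <<'E'
import numpy as np, cv2
from rig import env
def pts(cam, d):
    """world points for all pixels from depth"""
    c=env.get_calibration(cam); K=np.array([[c['fx'],0,c['cx']],[0,c['fy'],c['cy']],[0,0,1.]])
    v,u=np.mgrid[0:480,0:640]
    n=cv2.undistortPoints(np.stack([u,v],-1).reshape(-1,1,2).astype(float),K,np.array([c['k1'],0,0,0.])).reshape(480,640,2)
    p=np.dstack([n*d[...,None],d]); T=np.linalg.inv(c['camera_from_world'])
    return p@T[:3,:3].T+T[:3,3]
E
python3 - <<'E'
from h import *
for n in ['top','scene']:
    im,d=env.grab_frame(n); cv2.imwrite(f'pics/{n}0.png',im[...,::-1]); np.save(n+'0.npy',d)
    print(n,env.get_calibration(n))
print(env.state(),env.grip_point_offset)
E
```

```text
pics
top {'fx': 437.3264654370941, 'fy': 437.3264654370941, 'cx': 324.4180334636395, 'cy': 230.126039497945, 'k1': -0.04617730595349678, 'camera_from_world': array([[ 0.02796502, -0.9994419 , -0.01827139,  0.03252481],
       [-0.99477245, -0.02602918, -0.09874338,  0.58799093],
       [ 0.09821269,  0.02093724, -0.99494517,  0.86052742],
       [ 0.        ,  0.        ,  0.        ,  1.        ]])}
scene {'fx': 517.4629637669206, 'fy': 517.4629637669206, 'cx': 323.9344726581281, 'cy': 236.61409655716196, 'k1': -0.14595509650558564, 'camera_from_world': array([[-0.72538089, -0.6879707 ,  0.02277892,  0.44135865],
       [-0.30356045,  0.29001635, -0.9076021 ,  0.22639109],
       [ 0.61779739, -0.665272  , -0.41921302,  0.58315458],
       [ 0.        ,  0.        ,  0.        ,  1.        ]])}
{'t': 0.1, 'joint_positions': array([-1.22392248e+00,  2.64648955e-01,  1.60520942e+00,  4.09805650e-06,
        1.27370470e+00, -3.69013132e-02]), 'qvel': array([ 0.00077769, -0.0030745 , -0.00310637,  0.00173121,  0.00073062,
        0.00185202]), 'joint_torque': array([ 1.95277034e-04, -5.03620362e+01, -3.58070004e+01,  7.30825402e-02,
        2.33008037e-02, -5.15773297e-05]), 'ee_pos': array([ 0.2525201 , -0.62530591,  0.23754709]), 'orientation': array([-3.08202052e+00, -5.98766686e-01,  4.71413794e-04]), 'force': array([-0.52303231,  0.10283454,  0.41300505]), 'ft_torque': array([-0.00961872,  0.02566189, -0.00585377]), 'grasp_force': 0.0, 'gripper_width': 0.08826206794233095} 0.0187
```

View pics/top0.png

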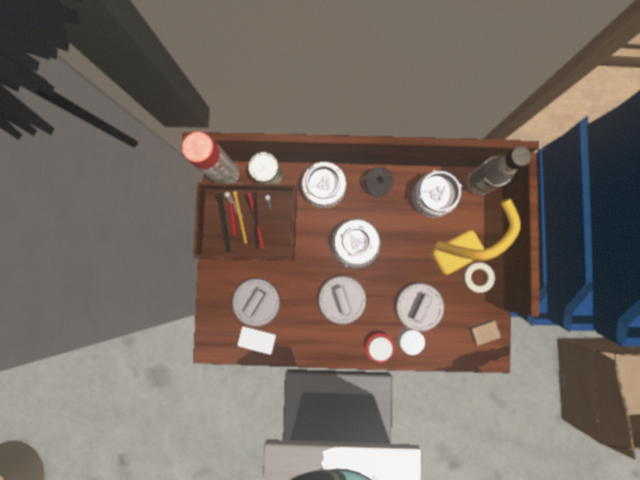

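View pics/scene0.png

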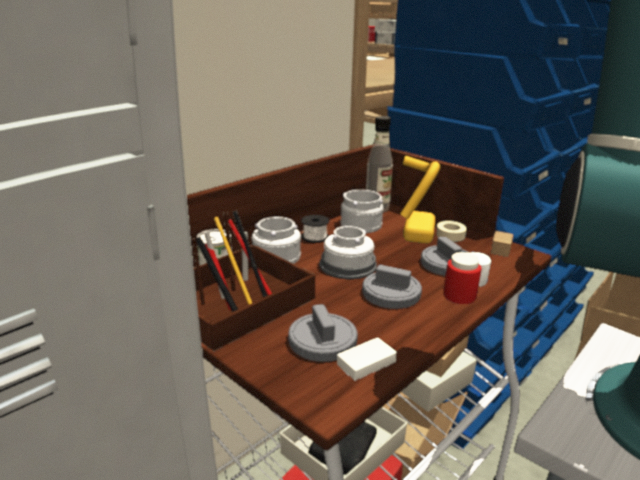

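The top view shows lids at (256,302), (342,300) and (420,307). The collared canister is at (356,243), and the two spare canisters are at (324,185) and (436,193). The red and white pots at (380,347) and (412,343) stand close to the right and middle lids.

```bash
cat >> h.py <<'E'
def lid(P,seed,zb=0,r=.06,hsv=None):
    """fit lid standing with underside at zb: bar top (46mm), disc top(18mm)"""
    m=(np.hypot(P[...,0]-seed[0],P[...,1]-seed[1])<r)
    b=m&(abs(P[...,2]-zb-.046)<.006)&(np.hypot(P[...,0]-seed[0],P[...,1]-seed[1])<.04); t=m&(abs(P[...,2]-zb-.018)<.006)
    B=P[b][:,:2]; D=P[b|t][:,:2]
    (c,s,a)=cv2.minAreaRect((B*1000).astype(np.float32))
    e=np.linalg.eigh(np.cov(B.T))[1][:,1]
    cc,cr=cv2.minEnclosingCircle((D*1000).astype(np.float32))
    print('bar c',np.round(c,1),'size',np.round(s,1),'mean',np.round(B.mean(0)*1000,1),'ang',round(np.degrees(np.arctan2(e[1],e[0]))%180,1),'disc',np.round(cc,1),round(cr,1),'z',np.median(P[b][:,2]).round(4),np.median(P[t][:,2]).round(4),b.sum(),t.sum())
E
python3 - <<'E'
from h import *
d=np.load('top0.npy'); P=pts('top',d)
for u,v in [(256,302),(342,300),(420,307)]:
    print(P[v,u].round(3)); lid(P,P[v,u])
for u,v in [(356,243),(324,185),(436,193)]:
    q=P[v,u]; m=(np.hypot(P[...,0]-q[0],P[...,1]-q[1])<.06)&(abs(P[...,2]-.066)<.005)
    c,r=cv2.minEnclosingCircle((P[m][:,:2]*1000).astype(np.float32)); print('can',q.round(3),np.round(c,1),round(r,1),np.median(P[m][:,2]),m.sum())
    m=(np.hypot(P[...,0]-q[0],P[...,1]-q[1])<.06)&(abs(P[...,2]-.05)<.005)
    c,r=cv2.minEnclosingCircle((P[m][:,:2]*1000).astype(np.float32)); print('  shoulder',np.round(c,1),round(r,1),np.median(P[m][:,2]),m.sum())
for n,(u,v) in dict(red=(380,347),white=(412,343),paper=(257,340),wood=(486,333),roll=(480,278),yel=(458,250),tray=(295,225),pen=(268,200),edge=(350,366),edgeL=(200,340),edgeR=(505,340),wall=(356,140),spool=(378,182),tin=(264,167)).items(): print(n,P[v,u].round(3))
z=P[...,2]; print('tray max', np.nanmax(z[180:262,195:300]))
E
```

```text
[0.439 0.179 0.046]
bar c [437.4 185.6] size [18.7 54.7] mean [437.3 185.1] ang 149.6 disc [431.5 185. ] 52.7 z 0.0457 0.0182 256 1467
[0.448 0.01  0.046]
bar c [447.2   9.2] size [54.  17.9] mean [447.2   9.3] ang 21.0 disc [446.9   9.2] 47.9 z 0.0456 0.018 252 1465
[ 0.439 -0.144  0.045]
bar c [ 437.5 -149.4] size [17.6 55.4] mean [ 437.7 -148.6] ang 156.1 disc [ 432.7 -145.7] 55.3 z 0.0456 0.0179 253 1468
can [ 0.562 -0.016  0.038] [564.3 -16.1] 31.8 0.06511127480418394 162
  shoulder [563.5 -15.8] 43.5 0.04752111922297597 775
can [0.679 0.052 0.035] [692.6  50.8] 46.7 0.06528266975317931 250
  shoulder [688.5  60.7] 54.4 0.047452453379011716 468
can [ 0.668 -0.177  0.035] [ 667.  -177.8] 43.7 0.06491917778107809 254
  shoulder [ 665.8 -176.4] 42.6 0.04778447668754465 208
red [ 0.363 -0.064  0.07 ]
white [ 0.368 -0.129  0.044]
paper [0.361 0.178 0.021]
wood [ 0.39  -0.278  0.032]
roll [ 0.498 -0.278 -0.002]
yel [ 0.549 -0.201  0.108]
tray [0.597 0.109 0.022]
pen [0.635 0.156 0.094]
edge [ 0.312 -0.011  0.   ]
edgeL [0.354 0.301 0.001]
edgeR [ 0.372 -0.329 -0.001]
wall [ 0.743 -0.007  0.139]
spool [ 0.695 -0.062  0.001]
tin [0.705 0.171 0.07 ]
tray max 0.9148320914340367
```

```bash
python3 - <<'E'
from h import *
P=pts('top',np.load('top0.npy')); 
for y0 in np.arange(-.6,-.14,.05):
    m=(abs(P[...,1]-y0)<.025)&(P[...,2]>.12)&(P[...,0]>.25)&(P[...,0]<.8)
    Q=P[m]; print(y0.round(2),m.sum(),Q[:,0].min().round(3) if m.any() else '',Q[:,2].max().round(3) if m.any() else '')
for n,(u,v) in dict(b1=(530,315),b2=(575,325),b3=(620,330),b4=(560,200),box=(590,350),hook=(510,205),pens=(238,195),bottle=(515,157),redb=(200,145)).items(): print(n,P[v,u].round(3))
E
```

```text
-0.6 0  
-0.55 0  
-0.5 0  
-0.45 206 0.41 0.264
-0.4 17551 0.406 0.346
-0.35 1490 0.433 0.142
-0.3 1162 0.433 0.217
-0.25 1433 0.532 0.217
-0.2 405 0.532 0.143
-0.15 314 0.735 0.143
b1 [ 0.435 -0.324  0.127]
b2 [ 0.42  -0.402  0.134]
b3 [ 0.429 -0.385  0.284]
b4 [ 0.643 -0.382  0.13 ]
box [ 0.283 -0.775 -0.456]
hook [ 0.63  -0.286  0.137]
pens [0.659 0.234 0.005]
bottle [ 0.697 -0.265  0.214]
redb [0.708 0.259 0.203]
```

Call:
{"op": "servo_tool", "data": {
  "motion": [
    {"x":2,"y":40,"z":0,"az":-5,"fingers":0.6},
    {"x":4,"y":80,"z":0,"az":-12},
    {"x":6,"y":120,"z":0,"az":-19},
    {"x":8,"y":160,"z":0,"az":-26},
    {"x":10,"y":200,"z":0,"az":-33},
    {"x":12,"y":240,"z":0,"az":-40},
    {"x":16,"y":280,"z":0,"az":-46},
    {"x":35,"y":314,"z":0,"az":-46},
    {"x":56,"y":348,"z":0,"az":-46},
    {"x":77,"y":382,"z":-10,"az":-46},
    {"x":98,"y":414,"z":-20,"az":-46},
    {"x":125,"y":442,"z":-30,"az":-46},
    {"x":155,"y":465,"z":-45,"az":-46},
    {"x":184,"y":477,"z":-70,"az":-46},
    {"x":184,"y":477,"z":-105,"az":-46},
    {"x":184,"y":477,"z":-130,"az":-46},
    {"x":184,"y":477,"z":-130,"az":-46}
  ]
}}

```text
schema error: expected keys x, y, z, ax, ay, az, fingers
```

```bash
python3 - <<'E'
from h import *
im,d=env.grab_frame('wrist'); cv2.imwrite('pics/w1.png',im[...,::-1])
P=pts('wrist',d); lid(P,(.4375,-.149))
s=env.state(); print(s['t'],s['ee_pos'],s['orientation'],s['gripper_width'],s['force'],s['joint_positions'])
m=(np.hypot(P[...,0]-.5635,P[...,1]+.016)<.06)&(abs(P[...,2]-.066)<.005); print(m.sum())
E
```

```text
bar c [0. 0.] size [0. 0.] mean [nan nan] ang nan disc [0. 0.] 0.0 z nan nan 0 0
0.15 [ 0.25256667 -0.62538979  0.23768423] [-3.08225626e+00 -5.98911073e-01  4.17400434e-04] 0.08784880985035515 [ 0.63715295 -0.03491833 -0.60691206] [-1.22389680e+00  2.64581414e-01  1.60503973e+00 -2.13976446e-06
  1.27368078e+00 -3.69354464e-02]
0
  avg = a.mean(axis, **keepdims_kw)
  ret = um.true_divide(
h.py:16: RuntimeWarning: Degrees of freedom <= 0 for slice
  e=np.linalg.eigh(np.cov(B.T))[1][:,1]
  c *= np.true_divide(1, fact)
  c *= np.true_divide(1, fact)
h.py:18: RuntimeWarning: Mean of empty slice.
  print('bar c',np.round(c,1),'size',np.round(s,1),'mean',np.round(B.mean(0)*1000,1),'ang',round(np.degrees(np.arctan2(e[1],e[0]))%180,1),'disc',np.round(cc,1),round(cr,1),'z',np.median(P[b][:,2]).round(4),np.median(P[t][:,2]).round(4),b.sum(),t.sum())
  return _methods._mean(a, axis=axis, dtype=dtype,
  ret = ret.dtype.type(ret / rcount)
```

View pics/w1.png

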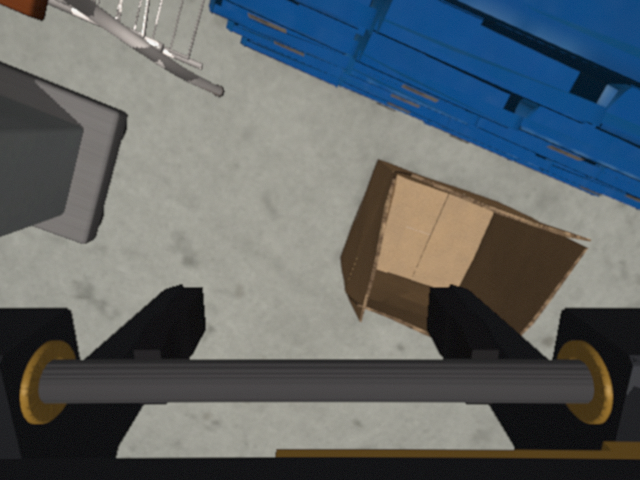

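The move was refused because every row needs all seven keys. The wrist picture still shows the start pose: floor, blue bins at the top, and the fingers at (190,300) and (440,300). I'll resend the move with full rows.

Call:
{"op": "servo_tool", "data": {
  "motion": [
    {"x":2,"y":40,"z":0,"ax":0,"ay":0,"az":-5,"fingers":0.6},
    {"x":4,"y":80,"z":0,"ax":0,"ay":0,"az":-12,"fingers":0.6},
    {"x":6,"y":120,"z":0,"ax":0,"ay":0,"az":-19,"fingers":0.6},
    {"x":8,"y":160,"z":0,"ax":0,"ay":0,"az":-26,"fingers":0.6},
    {"x":10,"y":200,"z":0,"ax":0,"ay":0,"az":-33,"fingers":0.6},
    {"x":12,"y":240,"z":0,"ax":0,"ay":0,"az":-40,"fingers":0.6},
    {"x":16,"y":280,"z":0,"ax":0,"ay":0,"az":-46,"fingers":0.6},
    {"x":35,"y":314,"z":0,"ax":0,"ay":0,"az":-46,"fingers":0.6},
    {"x":56,"y":348,"z":0,"ax":0,"ay":0,"az":-46,"fingers":0.6},
    {"x":77,"y":382,"z":-10,"ax":0,"ay":0,"az":-46,"fingers":0.6},
    {"x":98,"y":414,"z":-20,"ax":0,"ay":0,"az":-46,"fingers":0.6},
    {"x":125,"y":442,"z":-30,"ax":0,"ay":0,"az":-46,"fingers":0.6},
    {"x":155,"y":465,"z":-45,"ax":0,"ay":0,"az":-46,"fingers":0.6},
    {"x":184,"y":477,"z":-70,"ax":0,"ay":0,"az":-46,"fingers":0.6},
    {"x":184,"y":477,"z":-105,"ax":0,"ay":0,"az":-46,"fingers":0.6},
    {"x":184,"y":477,"z":-130,"ax":0,"ay":0,"az":-46,"fingers":0.6},
    {"x":184,"y":477,"z":-130,"ax":0,"ay":0,"az":-46,"fingers":0.6},
    {"x":184,"y":477,"z":-130,"ax":0,"ay":0,"az":-46,"fingers":0.6}
  ]
}}

```text
t: 1.65
ee_pos: [0.4351, -0.1481, 0.1073]
orientation: [-3.072, 0.653, 0.007]
force: [0.9, 0.3, 0.1]
gripper_width: 0.0531
grasp_force: 0.0
```

```bash
python3 -W ignore - <<'E'
from h import *
im,d=env.grab_frame('wrist'); cv2.imwrite('pics/w2.png',im[...,::-1])
P=pts('wrist',d); lid(P,(.4375,-.149))
s=env.state(); print(s['t'],s['ee_pos'],s['orientation'],s['gripper_width'],s['force'],s['joint_positions'])
E
```

```text
bar c [ 438.9 -150.5] size [18.  55.8] mean [ 440.6 -151.3] ang 156.0 disc [ 432.7 -147.9] 55.2 z 0.0471 0.0195 3231 15642
1.7 [ 0.43664842 -0.14894605  0.10903936] [-3.07275497e+00  6.53641700e-01  9.49535883e-04] 0.0529401232356241 [ 0.06302755 -0.18701342  0.20965596] [-3.82717710e-01 -1.95487510e-02  2.17654739e+00 -2.46995928e-05
  9.85204098e-01  1.60728731e+00]
```

Call:
{"op": "servo_tool", "data": {
  "motion": [
    {"x":1,"y":-1,"z":-40,"ax":0,"ay":0,"az":0,"fingers":0.6},
    {"x":1,"y":-1,"z":-75,"ax":0,"ay":0,"az":0,"fingers":0.6},
    {"x":1,"y":-1,"z":-87,"ax":0,"ay":0,"az":0,"fingers":0.6},
    {"x":1,"y":-1,"z":-87,"ax":0,"ay":0,"az":0,"fingers":0.6},
    {"x":1,"y":-1,"z":-87,"ax":0,"ay":0,"az":0,"fingers":0.0},
    {"x":1,"y":-1,"z":-87,"ax":0,"ay":0,"az":0,"fingers":0.0},
    {"x":1,"y":-1,"z":-87,"ax":0,"ay":0,"az":0,"fingers":0.0},
    {"x":1,"y":-1,"z":-87,"ax":0,"ay":0,"az":0,"fingers":0.0},
    {"x":1,"y":-1,"z":-87,"ax":0,"ay":0,"az":0,"fingers":0.0},
    {"x":1,"y":-1,"z":-60,"ax":0,"ay":0,"az":0,"fingers":0.0},
    {"x":1,"y":-1,"z":-20,"ax":0,"ay":0,"az":0,"fingers":0.0},
    {"x":10,"y":10,"z":5,"ax":0,"ay":0,"az":0,"fingers":0.0},
    {"x":35,"y":35,"z":5,"ax":0,"ay":0,"az":0,"fingers":0.0},
    {"x":62,"y":65,"z":5,"ax":0,"ay":0,"az":0,"fingers":0.0},
    {"x":90,"y":95,"z":5,"ax":0,"ay":0,"az":0,"fingers":0.0},
    {"x":112,"y":118,"z":5,"ax":0,"ay":0,"az":0,"fingers":0.0},
    {"x":126,"y":133,"z":5,"ax":0,"ay":0,"az":0,"fingers":0.0},
    {"x":126,"y":133,"z":5,"ax":0,"ay":0,"az":0,"fingers":0.0},
    {"x":126,"y":133,"z":5,"ax":0,"ay":0,"az":0,"fingers":0.0}
  ],
  "grip_force": 45
}}

```text
t: 3.28
ee_pos: [0.5631, -0.0151, 0.1138]
orientation: [3.073, -0.65, -0.0]
force: [-0.7, 0.2, 0.0]
gripper_width: 0.0175
grasp_force: 45.0
```

```bash
python3 -W ignore - <<'E'
from h import *
im,d=env.grab_frame('wrist'); cv2.imwrite('pics/w3.png',im[...,::-1])
P=pts('wrist',d); np.save('w3.npy',P)
s=env.state(); print(s['t'],s['ee_pos'],s['orientation'],s['gripper_width'],s['force'],s['grasp_force'])
im,d=env.grab_frame('scene'); cv2.imwrite('pics/s3.png',im[...,::-1]); np.save('s3.npy',pts('scene',d))
E
```

```text
3.3333 [ 0.56219335 -0.01582421  0.11358503] [ 3.07269922e+00 -6.51528821e-01 -1.36742072e-03] 0.017714942132654263 [-0.61604337  0.21850849 -1.17714637] 44.998451471328735
```

View pics/s3.png

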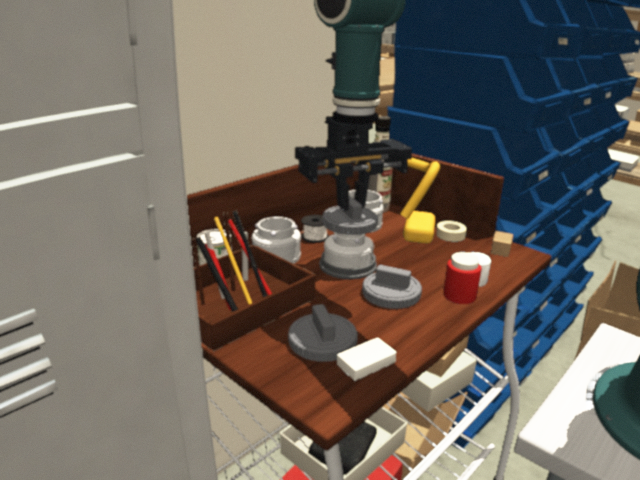

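View pics/w3.png

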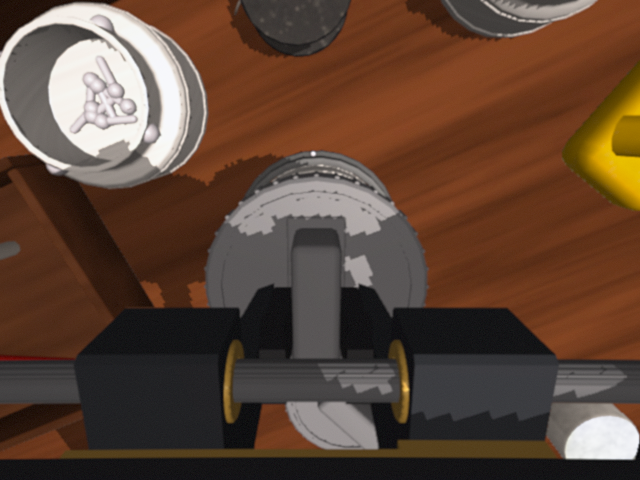

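The scene view shows the lid held level above the collared canister at (350,225). The wrist view shows its disc centred near (316,280), with the bar between the fingers. Next I'll measure the lid centre against the canister in the wrist frame.

```bash
cat >> h.py <<'E'
from scipy.optimize import least_squares
def rim(P,c0,z,R,tol=.004,lim=None):
    """circle of known radius R (m) through the outermost points at height z, binned by angle"""
    dx=P[...,0]-c0[0]; dy=P[...,1]-c0[1]; r=np.hypot(dx,dy)
    m=(abs(P[...,2]-z)<tol)&(abs(r-R)<.010); a=np.degrees(np.arctan2(dy[m],dx[m]))//4; Q=P[m]; rr=r[m]
    E=np.array([np.sort_complex(rr[a==k]+1j*np.where(a==k)[0])[-3].imag for k in np.unique(a) if (a==k).sum()>8]).astype(int)
    if len(E)<6: print('few',len(E)); return
    E=Q[E][:,:2]; f=lambda p:np.hypot(E[:,0]-p[0],E[:,1]-p[1])-R
    s=least_squares(f,c0,loss='soft_l1',f_scale=.001); print('circle',(s.x*1000).round(1),'n',len(E),'rms',(np.std(f(s.x))*1000).round(2), 'z',np.median(Q[:,2]).round(4)); return s.x
E
python3 -W ignore - <<'E'
from h import *
P=np.load('w3.npy')
for z in (.109,.018,.048): 
    m=(abs(P[...,2]-z)<.004)&(np.hypot(P[...,0]-.563,P[...,1]+.016)<.06); print(z,m.sum())
rim(P,(.563,-.016),.109,.048); rim(P,(.563,-.016),.018,.0525); rim(P,(.563,-.016),.047,.044)
lid(P,(.563,-.016),zb=.0915)
T=pts('top',np.load('top0.npy')); print('top'); 
rim(T,(.563,-.016),.018,.0525); rim(T,(.563,-.016),.048,.044); rim(T,(.4375,-.149),.018,.048);rim(T,(.4373,.185),.018,.048);rim(T,(.447,.009),.018,.048)
m=(np.hypot(T[...,0]-.5635,T[...,1]+.016)<.05)&(abs(T[...,2]-.066)<.005); r=np.hypot(T[m][:,0]-.5635,T[m][:,1]+.016); print('neck r',np.percentile(r,[5,25,50,75,95]))
E
```

```text
0.109 260
0.018 1136
0.048 0
few 0
circle [559.8 -14.9] n 27 rms 0.52 z 0.017
few 0
bar c [563.2 -15.8] size [48.6 20.9] mean [569.3 -18.5] ang 65.9 disc [571.7 -19.6] 24.3 z 0.137 0.1118 2008 502
top
few 0
few 2
circle [ 439.3 -147.7] n 13 rms 1.55 z 0.0177
circle [430.2 186. ] n 10 rms 0.61 z 0.0182
few 4
neck r [0.02448326 0.02528533 0.02617569 0.02709634 0.03054212]
```

```bash
python3 -W ignore - <<'E'
from h import *
P0=np.load('w3.npy'); 
for u,v in [(230,280),(315,240),(280,200),(400,250),(314,155),(255,185)]: print((u,v),P0[v,u].round(4))
im,d=env.grab_frame('top'); T=pts('top',d); np.save('t4.npy',T)
s=env.state(); print(s['t'],s['ee_pos'],s['force'])
c=(.563,-.016)
for z,r in ((.109,.048),(.018,.0525),(.046,.044)):
    rr=np.hypot(T[...,0]-c[0],T[...,1]-c[1]); m=(abs(T[...,2]-z)<.006)&(rr<.065); print('top',z,m.sum(), cv2.minEnclosingCircle((T[m][:,:2]*1000).astype(np.float32)))
E
```

```text
(230, 280) [0.5824 0.0157 0.0976]
(315, 240) [ 0.5897 -0.0274  0.1191]
(280, 200) [ 0.6053 -0.019   0.099 ]
(400, 250) [ 0.5659 -0.0555  0.0988]
(314, 155) [ 0.6095 -0.0353  0.0071]
(255, 185) [0.6074 0.0063 0.0052]
3.4333 [ 0.56163179 -0.01660945  0.11349051] [ 0.63295065 -0.41768078 -1.47547765]
top 0.109 1 ((532.9360961914062, -11.123724937438965), 9.999999747378752e-05)
top 0.018 43 ((525.989013671875, -3.4165830612182617), 26.586257934570312)
top 0.046 0 ((0.0, 0.0), 0.0)
```

```bash
python3 -W ignore - <<'E'
from h import *
im,d=env.grab_frame('wrist'); P=pts('wrist',d); np.save('w5.npy',P); np.save('w5d.npy',d)
s=env.state(); print(s['t'],s['ee_pos'],s['gripper_width'],s['grasp_force'])
for u,v in [(230,280),(280,200),(350,200),(400,250),(315,232),(315,250),(315,290),(305,250),(330,250)]: print((u,v),P[v,u].round(4))
# fit plane to disc top
m=(abs(P[...,2]-.0985)<.006)&(np.hypot(P[...,0]-.562,P[...,1]+.016)<.06)
Q=P[m]; A=np.c_[Q[:,:2]-[.562,-.016],np.ones(len(Q))]; print('plane',np.linalg.lstsq(A,Q[:,2],rcond=None)[0],m.sum())
rim(P,(.562,-.016),.0985,.048)
rim(P,(.562,-.016),.018,.0525,tol=.003)
np.save('m5.npy',m); v,u=np.where(m); print(u.min(),u.max(),v.min(),v.max())
E
```

```text
3.4833 [ 0.56165264 -0.01678693  0.11353317] 0.017479773681299604 44.99841928482056
(230, 280) [0.582  0.0146 0.0979]
(280, 200) [ 0.6048 -0.02    0.0992]
(350, 200) [ 0.5934 -0.0457  0.0996]
(400, 250) [ 0.5654 -0.0565  0.099 ]
(315, 232) [ 0.5892 -0.0284  0.1082]
(315, 250) [ 0.5877 -0.0278  0.1257]
(315, 290) [ 0.5743 -0.0218  0.1265]
(305, 250) [ 0.5891 -0.0247  0.126 ]
(330, 250) [ 0.5859 -0.0327  0.127 ]
plane [ 0.00242631 -0.00274139  0.09870425] 18907
circle [563.7 -17.3] n 50 rms 0.36 z 0.0988
circle [560.7 -14.5] n 27 rms 0.53 z 0.0175
204 427 173 358
```

```bash
python3 -W ignore - <<'E'
from h import *
im,d=env.grab_frame('scene'); S=pts('scene',d); np.save('s6.npy',S)
print(env.state()['ee_pos'])
c=env.get_calibration('scene'); K=np.array([[c['fx'],0,c['cx']],[0,c['fy'],c['cy']],[0,0,1.]]); T=np.linalg.inv(c['camera_from_world'])
def outline(cen,z,R,lo,hi,tol=.005):
    """leftmost/rightmost columns of cylinder wall points between heights lo,hi -> silhouettes; centre by bisecting tangent planes at height z"""
    r=np.hypot(S[...,0]-cen[0],S[...,1]-cen[1]); m=(S[...,2]>lo)&(S[...,2]<hi)&(abs(r-R)<tol)
    Q=S[m][:,:2]; f=lambda p:np.hypot(Q[:,0]-p[0],Q[:,1]-p[1])-R
    s=least_squares(f,cen,loss='soft_l1',f_scale=.001); print((s.x*1000).round(1),m.sum(),(np.std(f(s.x))*1000).round(2))
print('lid wall');  [outline((.563,-.016),0,.048,z,z+.012) for z in (.083,.085)]
print('body wall'); outline((.563,-.016),0,.044,.022,.044); print('collar wall'); outline((.563,-.016),0,.0525,.003,.015)
# check on untouched lid 2 for bias
print('lid2 wall'); outline((.447,.009),0,.048,.003,.015)
T=np.load('t4.npy')
E
```

```text
[ 0.56179785 -0.01683707  0.11360696]
lid wall
[565.  -17.4] 356 1.06
[565.  -17.5] 383 1.23
body wall
[565.4 -16.2] 571 1.15
collar wall
[566.1 -18.4] 312 1.42
lid2 wall
[447.    8.6] 421 1.1
```

Call:
{"op": "servo_tool", "data": {
  "motion": [
    {"x":1,"y":1,"z":-8,"ax":0,"ay":0,"az":0,"fingers":0},
    {"x":1,"y":1,"z":-13,"ax":0,"ay":0,"az":0,"fingers":0},
    {"x":1,"y":1,"z":-13,"ax":0,"ay":0,"az":0,"fingers":0},
    {"x":1,"y":1,"z":-14,"ax":0,"ay":0,"az":0,"fingers":0},
    {"x":1,"y":1,"z":-15,"ax":0,"ay":0,"az":0,"fingers":0},
    {"x":1,"y":1,"z":-16,"ax":0,"ay":0,"az":0,"fingers":0},
    {"x":1,"y":1,"z":-17,"ax":0,"ay":0,"az":0,"fingers":0},
    {"x":1,"y":1,"z":-18,"ax":0,"ay":0,"az":0,"fingers":0},
    {"x":1,"y":1,"z":-19,"ax":0,"ay":0,"az":0,"fingers":0},
    {"x":1,"y":1,"z":-19,"ax":0,"ay":0,"az":0,"fingers":0}
  ],
  "grip_force": 45
}}

```text
t: 4.37
ee_pos: [0.5637, -0.0149, 0.0949]
orientation: [3.073, -0.653, -0.0]
force: [-0.8, 0.2, 0.9]
gripper_width: 0.0173
grasp_force: 45.0
```

Call:
{"op": "servo_tool", "data": {
  "motion": [
    {"x":0,"y":0,"z":-1,"ax":0,"ay":0,"az":0,"fingers":0},
    {"x":0,"y":0,"z":-2,"ax":0,"ay":0,"az":0,"fingers":0},
    {"x":0,"y":0,"z":-3,"ax":0,"ay":0,"az":0,"fingers":0},
    {"x":0,"y":0,"z":-3,"ax":0,"ay":0,"az":0,"fingers":0}
  ]
}}

```text
t: 4.7
ee_pos: [0.5634, -0.0149, 0.0913]
orientation: [3.073, -0.653, -0.001]
force: [-1.1, 0.1, 0.4]
gripper_width: 0.0175
grasp_force: 45.0
```

Call:
{"op": "servo_tool", "data": {
  "motion": [
    {"x":0,"y":0,"z":-1,"ax":0,"ay":0,"az":0,"fingers":0},
    {"x":0,"y":0,"z":-2,"ax":0,"ay":0,"az":0,"fingers":0},
    {"x":0,"y":0,"z":-3,"ax":0,"ay":0,"az":0,"fingers":0},
    {"x":0,"y":0,"z":-3,"ax":0,"ay":0,"az":0,"fingers":0}
  ]
}}

```text
t: 5.03
ee_pos: [0.5633, -0.0149, 0.088]
orientation: [3.073, -0.653, -0.002]
force: [-0.6, -0.3, -1.9]
gripper_width: 0.0176
grasp_force: 45.0
```

```bash
python3 -W ignore - <<'E'
from h import *
im,d=env.grab_frame('wrist'); P=pts('wrist',d); cv2.imwrite('pics/w7.png',im[...,::-1])
s=env.state(); print(s['t'],s['ee_pos'],s['force'])
e=s['ee_pos']; r=np.hypot(P[...,0]-e[0],P[...,1]-e[1])
m=(abs(P[...,2]-e[2]+.012)<.015)&(r<.05)&(r>.032); Q=P[m]; print('disc z',np.percentile(Q[:,2],[10,50,90]).round(4))
A=np.c_[Q[:,:2]-e[:2],np.ones(len(Q))]; print('plane',np.linalg.lstsq(A,Q[:,2],rcond=None)[0],m.sum())
E
```

```text
5.0833 [ 0.56331461 -0.01487319  0.08811036] [-0.64222687 -0.02690542 -1.59053862]
disc z [0.0722 0.0733 0.0745]
plane [-0.00842822  0.00186055  0.07337141] 13891
```

Call:
{"op": "servo_tool", "data": {
  "motion": [
    {"x":0,"y":0,"z":-1,"ax":0,"ay":0,"az":0,"fingers":0},
    {"x":0,"y":0,"z":-2,"ax":0,"ay":0,"az":0,"fingers":0},
    {"x":0,"y":0,"z":-3,"ax":0,"ay":0,"az":0,"fingers":0},
    {"x":0,"y":0,"z":-4,"ax":0,"ay":0,"az":0,"fingers":0},
    {"x":0,"y":0,"z":-4,"ax":0,"ay":0,"az":0,"fingers":0}
  ]
}}

```text
t: 5.5
ee_pos: [0.5637, -0.0149, 0.0847]
orientation: [3.073, -0.653, -0.0]
force: [-0.8, -0.7, -1.0]
gripper_width: 0.0177
grasp_force: 45.0
```

```bash
cat >> h.py <<'E'
def disc():
    im,d=env.grab_frame('wrist'); P=pts('wrist',d)
    s=env.state(); e=s['ee_pos']; print(s['t'],e,s['force']); r=np.hypot(P[...,0]-e[0],P[...,1]-e[1])
    m=(abs(P[...,2]-e[2]+.012)<.015)&(r<.05)&(r>.032); Q=P[m]; print('disc z',np.percentile(Q[:,2],[10,50,90]).round(4))
    A=np.c_[Q[:,:2]-e[:2],np.ones(len(Q))]; print('plane',np.linalg.lstsq(A,Q[:,2],rcond=None)[0],m.sum())
    return im,P
E
python3 -W ignore - <<'E'
from h import *
im,P=disc(); cv2.imwrite('pics/w8.png',im[...,::-1])
im,d=env.grab_frame('scene'); S=pts('scene',d); cv2.imwrite('pics/s8.png',cv2.resize(im[170:290,270:430,::-1],(800,600),interpolation=cv2.INTER_CUBIC))
E
```

```text
5.55 [ 0.56371857 -0.01488776  0.08468946] [-1.72052358 -0.58535815 -0.72165757]
disc z [0.0687 0.0698 0.071 ]
plane [-0.00993925  0.00444139  0.06994731] 13852
```

View pics/s8.png

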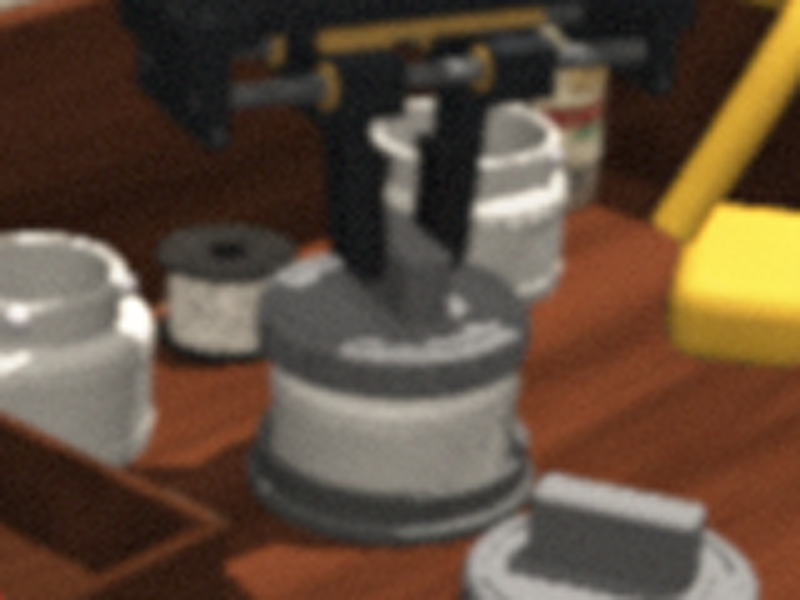

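The close-up shows the lid sunk over the neck at (395,330), level and near the shoulder. I'll press on to confirm it has reached a hard stop.

Call:
{"op": "servo_tool", "data": {
  "motion": [
    {"x":0,"y":0,"z":-1,"ax":0,"ay":0,"az":0,"fingers":0},
    {"x":0,"y":0,"z":-2,"ax":0,"ay":0,"az":0,"fingers":0},
    {"x":0,"y":0,"z":-3,"ax":0,"ay":0,"az":0,"fingers":0}
  ]
}}

```text
t: 5.85
ee_pos: [0.5648, -0.0149, 0.0845]
orientation: [-3.073, 0.653, -0.002]
force: [-8.7, 0.3, 20.9]
gripper_width: 0.0175
grasp_force: 45.0
```

```bash
python3 -W ignore -c "
from h import *
disc()"
```

```text
5.9 [ 0.56475074 -0.0149444   0.08447884] [-6.72123926 -0.82385224 13.83397705]
disc z [0.0685 0.0696 0.0707]
plane [-0.01402572  0.00685615  0.06984815] 13735
```

Call:
{"op": "servo_tool", "data": {
  "motion": [
    {"x":0,"y":0,"z":-1,"ax":0,"ay":0,"az":0,"fingers":0},
    {"x":0,"y":0,"z":-1,"ax":0,"ay":0,"az":0,"fingers":0},
    {"x":0,"y":0,"z":2,"ax":0,"ay":0,"az":0,"fingers":0},
    {"x":0,"y":0,"z":3,"ax":0,"ay":0,"az":0,"fingers":0},
    {"x":0,"y":0,"z":3,"ax":0,"ay":0,"az":0,"fingers":0.6},
    {"x":0,"y":0,"z":3,"ax":0,"ay":0,"az":0,"fingers":0.6},
    {"x":0,"y":0,"z":3,"ax":0,"ay":0,"az":0,"fingers":0.6},
    {"x":0,"y":0,"z":3,"ax":0,"ay":0,"az":0,"fingers":0.6},
    {"x":0,"y":0,"z":20,"ax":0,"ay":0,"az":0,"fingers":0.6},
    {"x":0,"y":0,"z":60,"ax":0,"ay":0,"az":0,"fingers":0.6},
    {"x":0,"y":0,"z":100,"ax":0,"ay":0,"az":0,"fingers":0.6},
    {"x":-40,"y":0,"z":120,"ax":0,"ay":0,"az":0,"fingers":0.6},
    {"x":-80,"y":-10,"z":130,"ax":0,"ay":0,"az":0,"fingers":0.6},
    {"x":-110,"y":-35,"z":140,"ax":0,"ay":0,"az":0,"fingers":0.6},
    {"x":-130,"y":-70,"z":140,"ax":0,"ay":0,"az":0,"fingers":0.6},
    {"x":-150,"y":-105,"z":140,"ax":0,"ay":0,"az":0,"fingers":0.6},
    {"x":-150,"y":-140,"z":140,"ax":0,"ay":0,"az":0,"fingers":0.6},
    {"x":-150,"y":-140,"z":140,"ax":0,"ay":0,"az":0,"fingers":0.6}
  ]
}}

```text
t: 7.4
ee_pos: [0.4131, -0.1596, 0.2225]
orientation: [3.068, -0.66, 0.004]
force: [0.3, 0.1, 0.1]
gripper_width: 0.0525
grasp_force: 0.0
```

```bash
python3 -W ignore - <<'E'
from h import *
im,d=env.grab_frame('top'); T=pts('top',d); cv2.imwrite('pics/t9.png',im[...,::-1]); 
print(env.state()['t'],env.state()['ee_pos'])
for c,z in (((.5635,-.016),.052),((.447,.009),0),((.4373,.185),0)): lid(T,c,zb=z)
T0=pts('top',np.load('top0.npy'))
for n,(u,v) in dict(spool=(370,185),tin=(264,167),can=(324,170),yel=(458,250)).items(): print(n,T0[v,u].round(3),T[v,u].round(3))
m=(np.hypot(T[...,0]-.5635,T[...,1]+.016)<.045)&(abs(T[...,2]-.07)<.01); Q=T[m]; print(np.linalg.lstsq(np.c_[Q[:,:2]-[.5635,-.016],np.ones(len(Q))],Q[:,2],rcond=None)[0])
E
```

```text
7.45 [ 0.41348793 -0.15738247  0.22222604]
bar c [564.9 -15.8] size [17.7 56. ] mean [564.5 -15.6] ang 155.7 disc [564.3 -15.8] 48.4 z 0.0975 0.0699 287 1616
bar c [447.1   9.2] size [53.9 17.9] mean [447.3   9.3] ang 20.8 disc [447.2   9.1] 47.9 z 0.0455 0.018 253 1462
bar c [437.2 185.7] size [18.4 54.4] mean [437.3 185.2] ang 149.5 disc [431.3 186. ] 53.7 z 0.0459 0.0183 253 1499
spool [ 0.681 -0.042  0.037] [ 0.681 -0.042  0.036]
tin [0.705 0.171 0.07 ] [0.706 0.171 0.065]
can [0.71  0.053 0.035] [0.711 0.053 0.032]
yel [ 0.549 -0.201  0.108] [ 0.549 -0.201  0.106]
[ 0.00034474 -0.00223961  0.07011331]
```

View pics/t9.png

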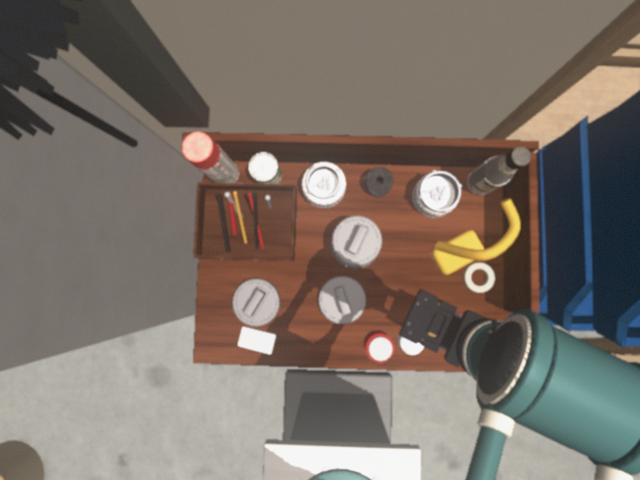

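The lid is home: its disc top is flat at 70 mm (rim + 4 mm), centred on the canister at (357,242). The other two lids lie untouched and upright at (256,302) and (342,300), nothing else has moved, and the gripper is clear. I'll hand it in.

```bash
python3 -c "
from rig import env
print(env.close_job())"
```

```text
the job is handed in; nothing more can be done
None
```

The first lid I tried, the right-hand one, fitted: it is pressed home and flat on the collared canister (flat top 4 mm above the rim). I saw no distinct snap in the force readings, but it stopped hard at that height under about 21 N and stayed there after release; the other two lids and the bystanders were left untouched, and the job was handed in at about 7.5 s.

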